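# Park the pill tin behind the mortar

## Robot

A 6-joint arm with a two-finger parallel gripper is mounted at the origin on the work surface. World frame = base frame: x ahead of the robot, y to its left, z up, the work surface at z = 0. Lengths are in mm, angles in rad, forces in N, time in s.
With the tool pointing down it reaches from about 325 to 900 mm from the base axis. Payload 6.1 kg.
Tool frame: the origin (TCP) lies at the very end of the fingers, on their centre line; the grasp point (between the pads) lies 19 mm behind it (bot.grip_depth is the z of the grasp point in the tool frame, in mm); z points along the fingers, y is the direction in which the jaws open and shut (so a half turn about z gives the same grasp; the last joint's range is limited). The gripper opens to 87 mm and grips with 3 to 60 N. Pads are 19 mm wide; open, the fingers measure 117 mm over their backs; the gripper's body (75 mm by 190 mm) begins 51 mm behind the grasp point.
Start: joints at [1.025, 0.22, 1.526, -0, 1.395, -0.126], TCP at [254.734, 570.724, 222.538] pointing down, gripper open.
Joint ranges: [-2.98, 2.98], [-0.91, 2.08], [0.09, 2.57], [-1.24, 4.39], [0.2, 2.65], [-2.68, 2.68]. Speed limits (rad/s): [2.57, 2.57, 3.01, 3.14, 3.14, 3.14].

## Interface

Orientations are given as a unit quaternion [w, x, y, z].
In Python, from cell import bot gives the robot as it stands. The module is installed in compiled form; this text tells all that it offers.
- The arm moves only by the tool carry_out, never from a script. Its argument "commands" is one flat list of numbers, 6 for each row, row after row: the shift along the tool's x, y, z in cm, then the turn, a rotation vector about the tool's x, y, z in rad. In form: [dx, dy, dz, rx, ry, rz, dx, dy, dz, rx, ry, rz, ...]. A call has 1 to 5 rows; each row shifts and turns the commanded pose from where the row before left it, along the tool's axes as they then stand; what a row does not reach is not made up. A row lasts 1/8 s, in which the tool goes at most 62.5 mm and 10.7 degrees, less where a joint would pass 70% of its speed; a pose out of reach is approached as far as the arm can. A call with a gripper value outside its range is refused whole. "jaw" is the finger opening in cm, from 0 to 8.7, set as the call begins (left out, the last holds). The fingers move at their own pace and stop on an object; "squeeze" is the grip in N (left out, the last holds). Time passes only in rows, so rows that do not move let the fingers close. It gives the time, the measured TCP pose, the force and the opening at its end, in the units of the state.
- bot.observe(): the state, without advancing time (a new reading comes with each control period).
- bot.snapshot(name): name is "scene" or "top"; returns a dict with "image" (420x560x3 uint8, red, green, blue), "fovy" (degrees; the focal length in pixels is half the picture's height over the tangent of half this angle, whatever the lens; pixels are square), "cx", "cy" (the principal point, pixels), "T" (4x4, takes a point from camera to world coordinates). Camera axes: x right, y up, looking along -z (the intrinsics and any distortion apply to the point x, -y, -z); pixel columns grow to the right and rows downward; lengths in mm; the calibration is good to about 2 mm. A picture is of the moment at which its call begins. There is no depth.
- bot.close_job(): hands the job in, once; it reports no verdict.
The state is a dict: "t": time; "joint_positions": joint angles; "qd": joint speeds; "joint_efforts": joint torques, N m; "tool_pos": TCP position; "tool_rot": TCP orientation; "contact_force": force on the tool from outside, world axes, zero at the start; "wrist_torque": the same for the moment, N m; "grip_width": finger opening in mm.
Only numpy, scipy, OpenCV 4.12 (cv2) and the standard library are available. Lean on these libraries where they do the work, as an engineer would, in place of code of your own. Each camera call takes 0.05 s, during which the arm holds its last target.

## Task

Put the flat metal pill tin away: with the fingertips, push it along the table, one of its short ends leading, through the narrow gap between the white mortar and the wooden vial rack into the three-sided wooden bay behind them, until its leading end rests squarely against the bay's back ledge. Never lift or tip the tin, leave the small loose things around it where they are, and finish with the hand clear of everything.

Things in the scene. Friction and masses are not known exactly. Their poses are not given: they have to be found in the camera images.
- tin: loose flat aluminium pill tin, 112 (its x) x 92 (its y) x 24 mm high, upright corners rounded to 12 mm, about 0.25 kg; too wide to grip. It slides flat on the table and stops when the push stops. Origin: centre of its underside, z up; either short end may lead. It starts 140 to 180 mm before the gap's middle (bay's -x side), up to 40 mm off its centre line and 0.4 rad askew.
- bay: fixed bay of low wooden ledges, 14 mm high, open to the gap; the table is its floor. Origin: on the table in the middle of the gap (midway between mortar and rack); x points through the gap into the bay (about to the robot's left), z up. Back ledge: inner face at x = 170 mm, 10 mm thick. Side ledges: inner faces at y = +-59, x from 60 to 170 mm. The gap is 98 mm wide: 3 mm spare on each side of the tin.
- mortar: the fixed white ceramic mortar, an upright straight-sided round open vessel, 90 mm across, 52 mm high; at (0, +94) or (0, -94) mm in the bay's frame. Origin: centre of its underside.
- rack: the fixed wooden vial rack, a block 60 (its x, along the passage) x 90 (its y) x 42 mm, with six capped vials in its top reaching 55 mm; on the other side of the gap from the mortar. Origin: centre of its underside; its axes are parallel to the bay's.
- vial: bystander: standing glass vial with white screw cap, 26 mm across, 54 mm high, beside the bay outside one side ledge. Origin: centre of its foot.
- tube: bystander: standing yellow plastic flip-top tablet tube, 30 mm across, 68 mm high, beside the bay outside the other side ledge. Origin: centre of its foot.
- picker: bystander: lying pen-like pill picker with a soft tip, 128 mm long (its x, from -50 to +78 mm), 9 mm high, behind the back ledge. Origin: underside of its barrel.
- spoon: bystander: lying aluminium spoon, 150 mm long (its x), on the side of the tin far from the robot, roughly 190 mm off the passage's centre line. Origin: underside, about mid length.
- dish: bystander: small white ceramic dish, 90 mm across, 18 mm high, to the robot's right of the tin. Origin: centre of its foot.
- cup: bystander: small clear plastic measuring cup, 38 mm across, 34 mm high, standing on the outer side of whichever obstacle (mortar or rack) is farther from the robot. Origin: centre of its foot.

How it is judged:
By the outcome, as a careful person would: the job done as asked, in the order asked, and still so for the second after the job is handed in, with the robot touching nothing.
It also fails if it takes over 58 s, if anything falls off the work surface, if the arm or the gripper's body presses on something with over 40 N, if the wrist force passes 120 N, or if a joint passes its speed limit or range.

## Working session

There is one attempt and no reset: what is moved stays moved. The work goes in short steps, Python scripts to look and compute and a tool call to move; the robot and the scene stay as the last step left them, time stands still between calls to the robot, and variables do not carry over. Pictures are saved under pics/ and viewed, and the job is handed in when it is done.

Besides the shell and the picture viewer there is one more tool, called after "Call:" by a JSON object that holds its "fn" and its "kwargs". carry_out: Moves the arm, as the interface text tells. Its arguments: {"type":"object","properties":{"commands":{"type":"array"},"jaw":{"type":"number"},"squeeze":{"type":"number"}},"required":["commands"]}

```bash
mkdir -p pics
python3 - <<'E'
from cell import bot
import cv2, numpy as np
print(bot.observe())
for n in ("scene","top"):
    s=bot.snapshot(n); print(n,{k:v for k,v in s.items() if k!="image"})
    cv2.imwrite(f"pics/{n}0.png",s["image"][:,:,::-1]); np.save(f"pics/{n}0.npy",s,allow_pickle=True)
E
```

```text
{'t': 0.0, 'joint_positions': array([ 1.02490683e+00,  2.21249082e-01,  1.52760535e+00, -2.95059973e-06,
        1.39469450e+00, -1.26121004e-01]), 'qd': array([-0.00134604, -0.00148988, -0.00020482, -0.00034995, -0.00011596,
       -0.00024919]), 'joint_efforts': array([ 7.61722968e-04, -4.94605529e+01, -3.87378788e+01,  7.00365915e-02,
        5.71440021e-02, -1.30229851e-04]), 'tool_pos': array([254.41066351, 570.19905734, 221.42608493]), 'tool_rot': array([-3.21139176e-04,  2.08346335e-01,  9.78054624e-01, -9.23919060e-04]), 'contact_force': array([-0.0013268 ,  0.19953634,  0.35327094]), 'wrist_torque': array([0.01609903, 0.00599532, 0.03136699]), 'grip_width': 86.67213737125381}
scene {'fovy': 42.970624214956786, 'cx': 284.37001915448445, 'cy': 213.90880859633518, 'T': array([[-7.91662973e-01, -4.62674582e-01,  3.99001214e-01,
         1.11136198e+03],
       [ 6.10918190e-01, -6.06941879e-01,  5.08331112e-01,
         5.53814600e+02],
       [ 6.97866168e-03,  6.46184019e-01,  7.63149731e-01,
         9.55089910e+02],
       [ 0.00000000e+00,  0.00000000e+00,  0.00000000e+00,
         1.00000000e+00]])}
top {'fovy': 57.58636183480747, 'cx': 277.84834276183693, 'cy': 218.4081712218232, 'T': array([[-2.21750198e-03,  9.96095091e-01, -8.82590056e-02,
         5.34457295e+02],
       [-9.99304255e-01,  1.07859976e-03,  3.72805819e-02,
        -2.13098848e+01],
       [ 3.72302008e-02,  8.82802697e-02,  9.95399672e-01,
         9.61019038e+02],
       [ 0.00000000e+00,  0.00000000e+00,  0.00000000e+00,
         1.00000000e+00]])}
```

View pics/scene0.png

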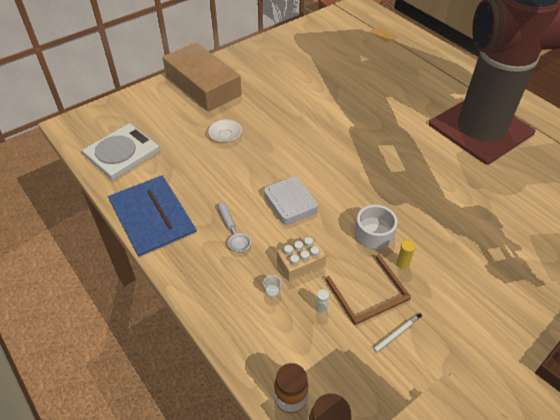

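View pics/top0.png

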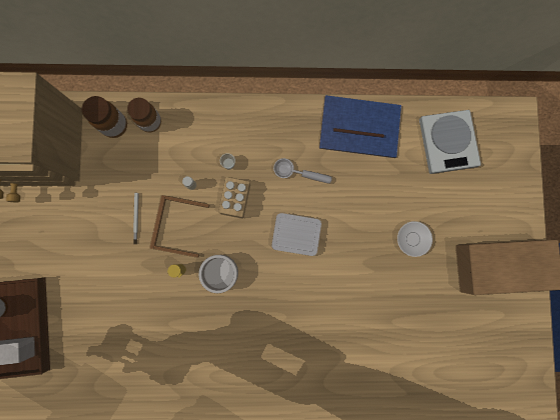

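```bash
cat > h.py <<'E'
import numpy as np, cv2
def load(n): return np.load(f"pics/{n}.npy",allow_pickle=True).item()
def snap(n,tag):
    from cell import bot
    s=bot.snapshot(n); np.save(f"pics/{n}{tag}.npy",s,allow_pickle=True); cv2.imwrite(f"pics/{n}{tag}.png",s["image"][:,:,::-1]); return s
def proj(s,P):
    P=np.atleast_2d(P).astype(float); T=s["T"]; f=210/np.tan(np.radians(s["fovy"])/2)
    c=(P-T[:3,3])@T[:3,:3]
    return np.c_[s["cx"]+f*c[:,0]/-c[:,2], s["cy"]-f*c[:,1]/-c[:,2]]
def unproj(s,uv,z):
    uv=np.atleast_2d(uv).astype(float);T=s["T"]; f=210/np.tan(np.radians(s["fovy"])/2)
    d=np.c_[(uv[:,0]-s["cx"])/f,-(uv[:,1]-s["cy"])/f,-np.ones(len(uv))]@T[:3,:3].T
    k=(np.atleast_1d(z)-T[2,3])/d[:,2]
    return T[:3,3]+d*k[:,None]
def crop(s,x0,y0,w,h,k,name,lines=()):
    im=s["image"][:,:,::-1][y0:y0+h,x0:x0+w].copy()
    im=cv2.resize(im,None,fx=k,fy=k,interpolation=cv2.INTER_CUBIC)
    for L,col in lines:
        q=((np.asarray(L)-[x0,y0]+.5)*k*16).astype(int)
        cv2.polylines(im,[q.reshape(-1,1,2).astype(np.int32)],False,col,1,cv2.LINE_AA,4)
    for x in range((x0//20+1)*20,x0+w,20): cv2.putText(im,str(x),(int((x-x0)*k),9),0,.33,(0,0,255),1); cv2.line(im,(int((x-x0+.5)*k),10),(int((x-x0+.5)*k),14),(0,0,255),1)
    for y in range((y0//20+1)*20,y0+h,20): cv2.putText(im,str(y),(0,int((y-y0)*k)),0,.33,(0,0,255),1)
    cv2.imwrite(f"pics/{name}.png",im)
E
python3 - <<'E'
from h import *
crop(load("top0"),125,145,205,150,3.9,"ct0"); crop(load("scene0"),210,160,220,200,3,"cs0")
E
```

```text
(no output)
```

View pics/ct0.png

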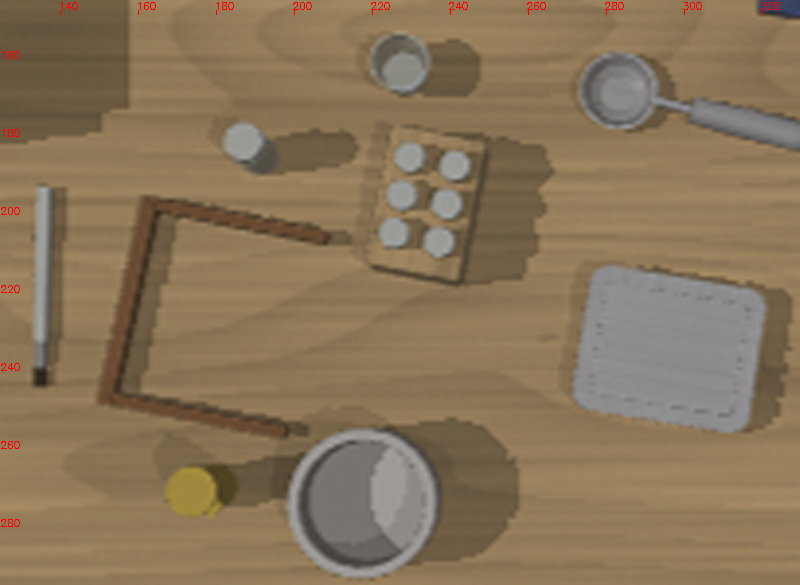

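View pics/cs0.png

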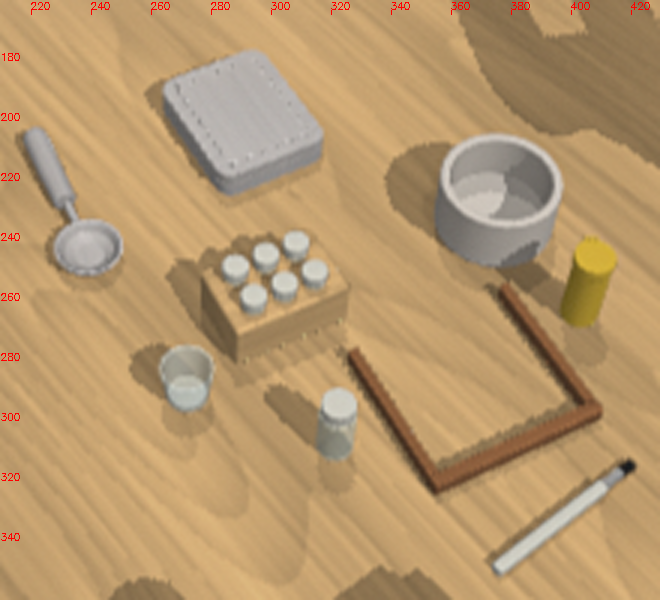

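```bash
cat > fit.py <<'E'
from h import *
from scipy.optimize import least_squares
st,ss=load("top0"),load("scene0")
def w(p,P):
    c,s=np.cos(p[2]),np.sin(p[2]); P=np.atleast_2d(P).astype(float)
    return np.c_[p[0]+c*P[:,0]-s*P[:,1],p[1]+s*P[:,0]+c*P[:,1],P[:,2]]
def T(l): return np.array(l)/3.9+[125,145]-.5
def S(l): return np.array(l)/3+[210,160]-.5
Bt=[(180,-69,14),(180,69,14),(60,-69,14),(60,-59,14),(60,59,14),(60,69,14),(0,94,52),(30,-139,42),(-30,-139,42),(-30,-49,42),(30,-49,42)]
Ut=T([(143,197),(100,402),(331,233),(328,244),(290,427),(287,437),(364,503),(391,124),(487,141),(460,283),(371,264)])
Bs=[(180,-69,14),(180,69,14),(60,-69,14),(60,-59,14),(60,59,14),(60,69,14),(0,94,52),(30,-139,42),(-30,-139,42),(30,-49,42)]
Us=S([(435,484),(602,407),(348,353),(358,349),(499,289),(511,285),(501,185),(236,333),(202,277),(349,285)])
Nt=[(56-12+12,0,0)]
def fit(parts,x0):
    r=least_squares(lambda p:np.concatenate([(proj(s,w(p,B))-U).ravel() for s,B,U in parts]),x0,loss="soft_l1")
    return r.x,[np.round(proj(s,w(r.x,B))-U,1) for s,B,U in parts]
x0=[480,105,np.pi/2+.1]
if __name__=="__main__":
    for parts in ([(st,Bt,Ut)],[(ss,Bs,Us)],[(st,Bt,Ut),(ss,Bs,Us)]):
        p,r=fit(parts,x0); print(np.round(p,4)); [print(q.tolist()) for q in r]
E
python3 fit.py
```

```text
[577.1866  67.4495 -17.4656]
[[0.3, -0.9], [-0.7, 1.5], [-0.1, -1.0], [-0.2, 0.1], [-0.1, 0.1], [-0.2, 1.6], [0.4, 0.2], [0.8, -0.4], [0.5, -0.1], [0.3, -0.3], [-1.4, -0.0]]
[579.4692  70.2441   1.3777]
[[-0.2, 2.1], [1.8, 1.0], [-1.0, -0.0], [-0.2, -0.5], [0.0, -0.6], [-0.1, -1.0], [0.2, -1.7], [0.3, 0.8], [-1.2, -1.7], [0.8, 1.0]]
[577.9503  68.4636   1.3798]
[[0.0, -1.4], [-1.2, 0.9], [-0.4, -1.4], [-0.5, -0.3], [-0.6, -0.3], [-0.7, 1.2], [-0.2, -0.2], [0.6, -0.7], [0.3, -0.3], [-0.0, -0.5], [-1.7, -0.4]]
[[-0.0, 1.0], [1.8, -0.1], [-1.0, -0.9], [-0.2, -1.4], [-0.0, -1.6], [-0.2, -1.9], [0.1, -2.6], [0.4, -0.1], [-1.1, -2.5], [0.8, 0.1]]
```

```bash
cat > ov.py <<'E'
from fit import *
import sys
def lines(s,p,tin=None):
    G=(0,255,0);L=[]
    L.append((proj(s,w(p,[(60,-59,14),(170,-59,14),(170,59,14),(60,59,14)])),G))
    L.append((proj(s,w(p,[(180,-59,14),(180,59,14)])),G))
    a=np.linspace(0,2*np.pi,60)
    for z in (52,0): L.append((proj(s,w(p,np.c_[45*np.cos(a),94+45*np.sin(a),0*a+z])),(255,0,0)))
    for z in (42,0): L.append((proj(s,w(p,[(30,-139,z),(-30,-139,z),(-30,-49,z),(30,-49,z),(30,-139,z)])),(255,255,0)))
    if tin is not None:
        o=tinout(50)
        for z in (24,0): L.append((proj(s,w(tin,np.c_[o,0*o[:,0]+z])),(255,0,255)))
    return L
def tinout(n):
    P=[]
    for cx,cy,a0 in ((44,34,0),(-44,34,1),(-44,-34,2),(44,-34,3)):
        for a in np.linspace(0,np.pi/2,12): P.append((cx+12*np.cos(a+a0*np.pi/2),cy+12*np.sin(a+a0*np.pi/2)))
    P.append(P[0]); return np.array(P)
if __name__=="__main__":
    p=[577.2,67.4,1.384]; t=[555,-80,1.45]
    crop(st,125,145,205,150,3.9,"ov1t",lines(st,p)); crop(ss,210,160,220,200,3,"ov1s",lines(ss,p))
E
python3 ov.py
```

```text
(no output)
```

View pics/ov1t.png

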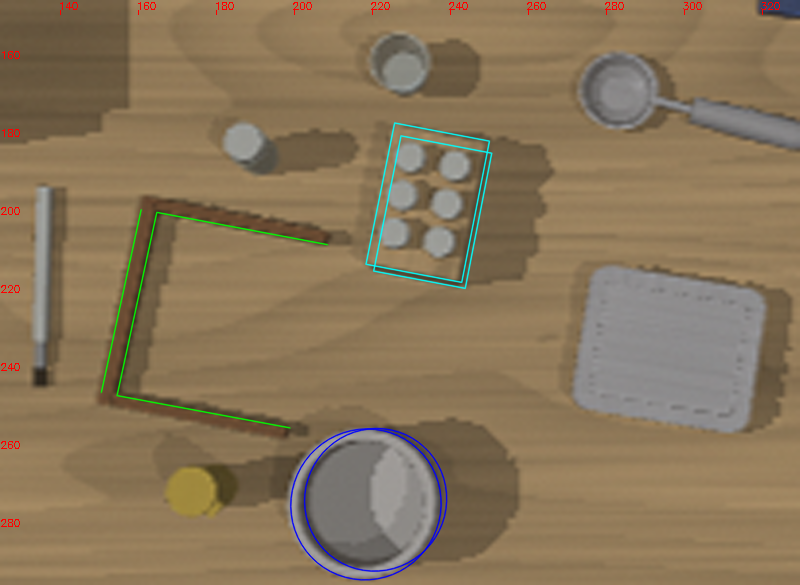

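View pics/ov1s.png

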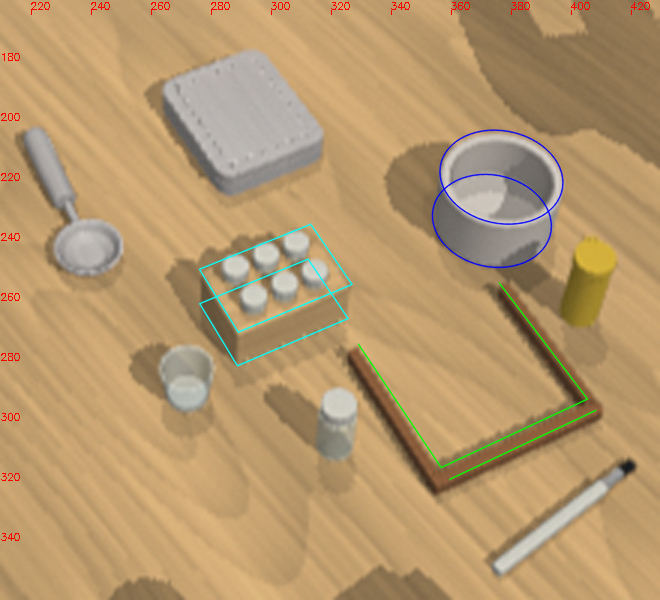

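```bash
cat > sil.py <<'E'
from ov import *
from scipy.optimize import minimize
def softmask(s,P,box,k=4):
    x0,y0,W,H=box; m=np.zeros((H*k,W*k),np.uint8)
    for q in P:
        h=cv2.convexHull(proj(s,q).astype(np.float32)).reshape(-1,2)
        cv2.fillConvexPoly(m,np.round(((h-[x0,y0]+.5)*k-.5)*16).astype(np.int32),255,cv2.LINE_AA,4)
    return cv2.resize(m,(W,H),interpolation=cv2.INTER_AREA)/255.
def sat(s,box,lo,hi):
    x0,y0,W,H=box; im=s["image"][y0:y0+H,x0:x0+W].astype(float)
    r=(im.max(2)-im.min(2))/(im.max(2)+1)
    return np.clip((hi-r)/(hi-lo),0,1)
def tinfit(s,box,t0,lo=.1,hi=.3):
    D=sat(s,box,lo,hi); o=tinout(0)
    f=lambda t:((softmask(s,[np.r_[w(t,np.c_[o,0*o[:,0]]),w(t,np.c_[o,0*o[:,0]+24])]],box)-D)**2).sum()
    best=minimize(f,t0,method="Nelder-Mead",options=dict(initial_simplex=np.array([t0]*4)+np.array([[0,0,0],[5,0,0],[0,5,0],[0,0,.08]]),xatol=.02,fatol=.001,maxiter=400))
    return best.x,best.fun
def mortfit(s,box,c0,lo=.1,hi=.3):
    D=sat(s,box,lo,hi);a=np.linspace(0,2*np.pi,80)
    f=lambda c:((softmask(s,[np.r_[np.c_[c[0]+45*np.cos(a),c[1]+45*np.sin(a),0*a+52],np.c_[c[0]+45*np.cos(a),c[1]+45*np.sin(a),0*a]]],box)-D)**2).sum()
    b=minimize(f,c0,method="Nelder-Mead",options=dict(initial_simplex=np.array([c0]*3)+np.array([[0,0],[5,0],[0,5]]),xatol=.02,fatol=.001)); return b.x,b.fun
if __name__=="__main__":
    bt,bs=(262,205,70,60),(255,170,70,60)
    for s,b in ((st,bt),(ss,bs)):
        im=s["image"].astype(float); r=(im.max(2)-im.min(2))/(im.max(2)+1)
        print(np.round(r[b[1]+30,b[0]:b[0]+70:4],2))
    print("tin top",tinfit(st,bt,[540,-75,1.45])); print("tin scene",tinfit(ss,bs,[540,-75,1.45]))
    print("mort top",mortfit(st,(195,250,50,46),[485,85])); print("mort scene",mortfit(ss,(350,200,60,52),[485,85]))
    print(w([577.2,67.4,1.384],(0,94,0)))
E
python3 sil.py
```

```text
[0.38 0.39 0.38 0.01 0.01 0.01 0.01 0.   0.01 0.01 0.01 0.   0.01 0.01
 0.01 0.38 0.39 0.39]
[0.44 0.43 0.43 0.05 0.05 0.04 0.05 0.04 0.04 0.05 0.05 0.04 0.04 0.04
 0.04 0.17 0.43 0.42]
tin top (array([ 579.35013377, -101.8614157 ,    1.40795657]), np.float64(5.051490345858996))
tin scene (array([ 580.38884426, -101.31232644,    1.40428586]), np.float64(20.22286149843184))
mort top (array([484.98066003,  87.19441845]), np.float64(25.529264043577815))
mort scene (array([484.8745714 ,  86.30716614]), np.float64(63.63814695226331))
[[484.83520174  84.85691959   0.        ]]
```

```bash
cat > bayfit.py <<'E'
from sil import *
def prism(p,x0,x1,y0,y1,h): return np.r_[[w(p,[(x,y,z)])[0] for x in (x0,x1) for y in (y0,y1) for z in (0,h)]]
def bf(s,box,t0,lo,hi):
    x0,y0,W,H=box; im=s["image"][y0:y0+H,x0:x0+W].astype(float)
    r=im[...,1]/(im[...,0]+1)   # G/R, lower = redder
    D=np.clip((hi-r)/(hi-lo),0,1)
    def f(t):
        q=t[3]
        return ((softmask(s,[prism(t,170,180,-59-q,59+q,14),prism(t,60,175,59,59+q,14),prism(t,60,175,-59-q,-59,14)],box)-D)**2).sum()
    b=minimize(f,t0,method="Nelder-Mead",options=dict(initial_simplex=np.array([t0]*5)+np.array([[0]*4,[4,0,0,0],[0,4,0,0],[0,0,.04,0],[0,0,0,2]]),xatol=.02,fatol=.001,maxiter=600))
    return b.x,b.fun,D
if __name__=="__main__":
    out=[]
    for s,b,n in ((st,(147,192,64,66),"t"),(ss,(322,250,92,78),"s")):
        im=s["image"].astype(float); r=im[...,1]/(im[...,0]+1)
        print(np.round(np.percentile(r[b[1]:b[1]+b[3],b[0]:b[0]+b[2]],[1,5,10,20,50,90]),2))
        x,f,D=bf(s,b,[577,68,1.384,9],.62,.74); print(n,np.round(x,3),f)
        cv2.imwrite(f"pics/D{n}.png",cv2.resize((D*255).astype(np.uint8),None,fx=5,fy=5))
        print(" mortar exp",w(x,(0,94,0))[0])
E
python3 bayfit.py
```

```text
[0.7  0.71 0.73 0.82 0.83 0.84]
t [ 5.84849e+02  6.77150e+01  1.40700e+00 -5.00000e-03] 223.04618826751818
 mortar exp [492.10844403  83.05235801   0.        ]
[0.66 0.67 0.69 0.81 0.81 0.82]
s [578.485  69.181   1.373   4.195] 313.0322660601909
 mortar exp [486.31351091  87.63113157   0.        ]
```

```bash
sed -i 's/,.62,.74); print/,*((.73,.81) if n=="t" else (.69,.79))); print/' bayfit.py; python3 bayfit.py
```

```text
[0.7  0.71 0.73 0.82 0.83 0.84]
t [578.214  69.065   1.385   7.268] 54.28409967708269
 mortar exp [485.83547438  86.44821907   0.        ]
[0.66 0.67 0.69 0.81 0.81 0.82]
s [578.689  69.082   1.379   6.353] 81.34705328986874
 mortar exp [486.40680566  86.97012015   0.        ]
```

```bash
cat > go.py <<'E'
from h import *
from scipy.spatial.transform import Rotation as R
import sys
BAY=[577.9,69.3,1.384]
def bw(x,y): 
    c,s=np.cos(BAY[2]),np.sin(BAY[2]); return np.array([BAY[0]+c*x-s*y,BAY[1]+s*x+c*y])
def wb(P):
    c,s=np.cos(BAY[2]),np.sin(BAY[2]); d=np.array(P[:2])-BAY[:2]; return np.array([c*d[0]+s*d[1],-s*d[0]+c*d[1]])
def goto(x,y,z,yawy):
    "x,y bay mm of TCP; z; yawy=desired world angle of tool y"
    from cell import bot
    o=bot.observe(); q=o["tool_rot"]; r=R.from_quat([q[1],q[2],q[3],q[0]])
    m=r.as_matrix(); ang=np.arctan2(m[1,1],m[0,1]); da=(yawy-ang+np.pi)%(2*np.pi)-np.pi
    des=np.c_[[np.sin(yawy),-np.cos(yawy),0],[np.cos(yawy),np.sin(yawy),0],[0,0,-1.]]
    des=np.c_[np.cross(des[:,1],des[:,2]),des[:,1],des[:,2]]
    t=np.r_[bw(x,y),z]-o["tool_pos"]
    print("t",round(o["t"],2),"bay",np.round(wb(o["tool_pos"]),1),"z",o["tool_pos"][2].round(1),"tool-y ang",ang.round(4),"F",o["contact_force"].round(1),"grip",round(o["grip_width"],1))
    print("shift in present tool axes cm",np.round(m.T@t/10,3),"; in desired axes",np.round(des.T@t/10,3),"rotvec tool",np.round((r.inv()*R.from_matrix(des)).as_rotvec(),4))
if __name__=="__main__": goto(*[float(eval(a,{"B":BAY[2],"pi":np.pi})) for a in sys.argv[1:5]])
E
python3 go.py -168 -118 150 B
```

```text
t 0.1 bay [432.2 410.9] z 221.6 tool-y ang 1.151 F [-0.3  0.2  0.9] grip 86.8
shift in present tool axes cm [-65.317 -46.174   7.219] ; in desired axes [-52.889 -60.018   7.156] rotvec tool [-0.0017 -0.0004 -0.233 ]
```

Call:
{"fn": "carry_out", "kwargs": {"commands": [0,0,0,0,0,-0.117,0,0,0,0,0,-0.117], "jaw": 5.0}}

```text
t: 0.35
tool_pos: [254.5, 570.4, 221.9]
tool_rot: [-0.0, 0.091, 0.996, -0.001]
contact_force: [0.1, -1.3, -0.6]
grip_width: 74.3
```

```bash
python3 go.py -168 -118 150 B
```

```text
t 0.35 bay [432.3 410.8] z 221.9 tool-y ang 1.3889 F [ 0.1 -1.3 -0.6] grip 74.3
shift in present tool axes cm [-52.591 -60.282   7.232] ; in desired axes [-52.881 -60.033   7.187] rotvec tool [-0.0011 -0.0004  0.0049]
```

Call:
{"fn": "carry_out", "kwargs": {"commands": [-3.5,-4,0,0,0,0,-3.5,-4,0,0,0,0,-3.5,-4,0,0,0,0,-3.5,-4,0,0,0,0,-3.5,-4,0,0,0,0]}}

```text
t: 0.98
tool_pos: [390.2, 340.2, 222.2]
tool_rot: [-0.0, 0.093, 0.996, -0.0]
contact_force: [1.0, 0.2, -0.0]
grip_width: 50.1
```

Call:
{"fn": "carry_out", "kwargs": {"commands": [-3.5,-4,0,0,0,0,-3.5,-4,0,0,0,0,-3.5,-4,0,0,0,0,-3.5,-4,0,0,0,0,-3.5,-4,0,0,0,0]}}

```text
t: 1.6
tool_pos: [525.2, 111.3, 222.2]
tool_rot: [-0.0, 0.093, 0.996, 0.0]
contact_force: [0.3, 0.3, -0.1]
grip_width: 49.9
```

```bash
python3 go.py -168 -118 150 B
```

```text
t 1.6 bay [31.5 59.6] z 222.2 tool-y ang 1.3849 F [ 0.3  0.3 -0.1] grip 49.9
shift in present tool axes cm [-17.74  -19.968   7.215] ; in desired axes [-17.755 -19.952   7.223] rotvec tool [ 0.     -0.0004  0.0009]
```

Call:
{"fn": "carry_out", "kwargs": {"commands": [-3.55,-4,0,0,0,0,-3.55,-4,0,0,0,0,-3.55,-4,2,0,0,0,-3.55,-4,2.5,0,0,0,-3.55,-4,2.7,0,0,0]}}

```text
t: 2.22
tool_pos: [663.0, -118.0, 149.6]
tool_rot: [0.0, 0.093, 0.996, 0.0]
contact_force: [0.7, -0.1, 0.6]
grip_width: 50.0
```

Call:
{"fn": "carry_out", "kwargs": {"commands": [0,0,4,0,0,0,0,0,4,0,0,0,0,0,3,0,0,0,0,0,1,0,0,0,0,0,0,0,0,0]}}

```text
t: 2.85
tool_pos: [661.9, -116.2, 30.1]
tool_rot: [-0.001, 0.093, 0.996, 0.0]
contact_force: [-0.2, 0.6, 1.1]
grip_width: 49.7
```

```bash
python3 go.py -168 -90 10 B
python3 - <<'E'
from h import *
from go import bw
from cell import bot
s=snap("top",1); s2=snap("scene",1)
print(bot.observe()["tool_pos"], proj(s,bot.observe()["tool_pos"]))
crop(s,230,150,130,110,6,"ct1"); crop(s2,190,120,180,150,4,"cs1")
E
```

```text
t 2.85 bay [-166.7 -117. ] z 30.1 tool-y ang 1.3851 F [-0.2  0.6  1.1] grip 49.7
shift in present tool axes cm [ 2.698 -0.127  2.009] ; in desired axes [ 2.701 -0.129  2.005] rotvec tool [ 0.0001 -0.0013  0.0011]
[ 663.50412001 -116.64751191   32.26850244] [[302.4182516 199.5154115]]
```

View pics/ct1.png

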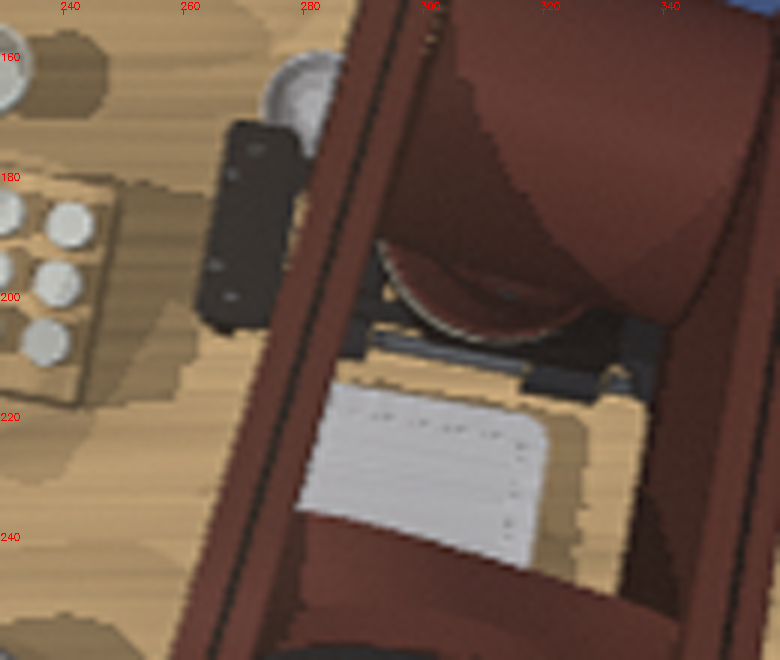

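View pics/cs1.png

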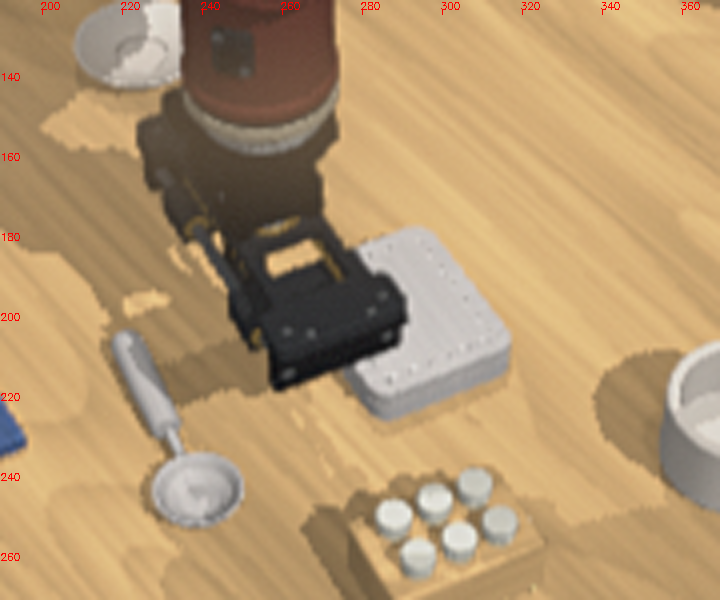

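Call:
{"fn": "carry_out", "kwargs": {"commands": [0,0,1,0,0,0,0,0,1,0,0,0,1,0,0,0,0,0,0.5,0,0,0,0,0,0,0,0,0,0,0]}}

```text
t: 3.58
tool_pos: [647.2, -113.5, 10.8]
tool_rot: [0.0, 0.093, 0.996, -0.0]
contact_force: [-0.1, -0.6, -0.6]
grip_width: 50.3
```

Call:
{"fn": "carry_out", "kwargs": {"commands": [0.2,0,0,0,0,0,0.2,0,0,0,0,0]}}

```text
t: 3.82
tool_pos: [643.8, -113.0, 10.8]
tool_rot: [0.0, 0.093, 0.996, -0.0]
contact_force: [-0.5, -0.1, -0.6]
grip_width: 49.6
```

Call:
{"fn": "carry_out", "kwargs": {"commands": [0.2,0,0,0,0,0,0.2,0,0,0,0,0]}}

```text
t: 4.08
tool_pos: [639.6, -112.1, 10.5]
tool_rot: [0.0, 0.093, 0.996, -0.0]
contact_force: [-0.1, -0.6, 0.2]
grip_width: 49.9
```

```bash
python3 go.py -168 -90 10 B
```

```text
t 4.08 bay [-166.8  -94.3] z 10.5 tool-y ang 1.385 F [-0.1 -0.6  0.2] grip 49.9
shift in present tool axes cm [ 0.434 -0.119  0.054] ; in desired axes [ 0.434 -0.119  0.055] rotvec tool [-0.     0.     0.001]
```

Call:
{"fn": "carry_out", "kwargs": {"commands": [0.2,0,0,0,0,0]}}

```text
t: 4.2
tool_pos: [637.6, -111.8, 10.5]
tool_rot: [-0.0, 0.093, 0.996, -0.0]
contact_force: [0.9, 0.4, -0.3]
grip_width: 49.8
```

Call:
{"fn": "carry_out", "kwargs": {"commands": [0.2,0,0,0,0,0]}}

```text
t: 4.32
tool_pos: [635.9, -111.6, 10.6]
tool_rot: [0.0, 0.093, 0.996, -0.0]
contact_force: [0.0, -1.4, -1.4]
grip_width: 50.0
```

Call:
{"fn": "carry_out", "kwargs": {"commands": [0.1,0,0,0,0,0]}}

```text
t: 4.45
tool_pos: [634.9, -111.4, 10.6]
tool_rot: [0.0, 0.093, 0.996, -0.0]
contact_force: [0.8, -1.1, -1.4]
grip_width: 50.0
```

Call:
{"fn": "carry_out", "kwargs": {"commands": [0.1,0,0,0,0,0]}}

```text
t: 4.58
tool_pos: [633.9, -111.2, 10.6]
tool_rot: [0.0, 0.093, 0.996, -0.0]
contact_force: [0.8, -0.4, -1.0]
grip_width: 50.1
```

Call:
{"fn": "carry_out", "kwargs": {"commands": [0.1,0,0,0,0,0]}}

```text
t: 4.7
tool_pos: [633.0, -110.9, 10.6]
tool_rot: [0.0, 0.093, 0.996, 0.0]
contact_force: [1.4, 0.4, -1.3]
grip_width: 50.2
```

Call:
{"fn": "carry_out", "kwargs": {"commands": [0.1,0,0,0,0,0]}}

```text
t: 4.82
tool_pos: [632.0, -110.6, 10.6]
tool_rot: [0.0, 0.093, 0.996, 0.0]
contact_force: [2.2, -0.5, -0.5]
grip_width: 50.2
```

```bash
python3 go.py -168 -90 10 B
```

```text
t 4.83 bay [-166.8  -86.6] z 10.6 tool-y ang 1.3849 F [ 2.2 -0.5 -0.5] grip 50.2
shift in present tool axes cm [-0.344 -0.124  0.064] ; in desired axes [-0.344 -0.124  0.064] rotvec tool [0.0001 0.0004 0.0009]
```

Call:
{"fn": "carry_out", "kwargs": {"commands": [0.5,0,0,0,0,0,0.5,0,0,0,0,0,0.5,0,0,0,0,0,0.5,0,0,0,0,0,0.5,0,0,0,0,0]}}

```text
t: 5.45
tool_pos: [607.1, -106.0, 10.8]
tool_rot: [0.0, 0.093, 0.996, -0.0]
contact_force: [2.8, -0.3, 0.2]
grip_width: 49.9
```

Call:
{"fn": "carry_out", "kwargs": {"commands": [0.3,0,0,0,0,0,0.1,0,0,0,0,0,0,0,0,0,0,0]}}

```text
t: 5.82
tool_pos: [603.3, -105.3, 10.7]
tool_rot: [-0.0, 0.093, 0.996, -0.0]
contact_force: [1.4, -1.0, 1.7]
grip_width: 50.2
```

```bash
python3 go.py -168 -90 10 B
```

```text
t 5.83 bay [-166.9  -57.4] z 10.7 tool-y ang 1.385 F [ 1.4 -1.   1.7] grip 50.2
shift in present tool axes cm [-3.258 -0.116  0.066] ; in desired axes [-3.258 -0.113  0.067] rotvec tool [-0.    -0.     0.001]
```

Call:
{"fn": "carry_out", "kwargs": {"commands": [-1.5,0,0,0,0,0,-1.5,0,0,0,0,0,0,0,-4,0,0,0,0,0,-5,0,0,0,0,0,-5,0,0,0]}}

```text
t: 6.45
tool_pos: [631.5, -110.5, 150.7]
tool_rot: [-0.002, 0.093, 0.996, 0.0]
contact_force: [0.7, -0.1, -0.5]
grip_width: 49.8
```

Call:
{"fn": "carry_out", "kwargs": {"commands": [0,0,0,0,0,0.18,0,0,0,0,0,0.18,0,0,0,0,0,0.18,0,0,0,0,0,0.18,0,0,0,0,0,0.18]}}

```text
t: 7.08
tool_pos: [631.7, -110.6, 149.5]
tool_rot: [-0.002, 0.519, 0.855, -0.0]
contact_force: [-0.5, 1.2, 0.4]
grip_width: 50.5
```

Call:
{"fn": "carry_out", "kwargs": {"commands": [0,0,0,0,0,0.18,0,0,0,0,0,0.18,0,0,0,0,0,0.18,0,0,0,0,0,0.13,0,0,0,0,0,0], "jaw": 3.4}}

```text
t: 7.7
tool_pos: [631.9, -110.6, 149.6]
tool_rot: [-0.001, 0.769, 0.639, -0.001]
contact_force: [0.9, -0.3, 0.4]
grip_width: 34.1
```

```bash
python3 go.py -260 0 150 B-pi/2
```

```text
t 7.7 bay [-166.8  -86.5] z 149.6 tool-y ang -0.1837 F [ 0.9 -0.3  0.4] grip 34.1
shift in present tool axes cm [-9.298 -8.677 -0.016] ; in desired axes [-9.325 -8.649 -0.037] rotvec tool [-0.0026 -0.0002  0.0031]
```

Call:
{"fn": "carry_out", "kwargs": {"commands": [-4.6,-4.3,0,0,0,0.003,-4.7,-4.35,0,0,0,0,0,0,0,0,0,0]}}

```text
t: 8.07
tool_pos: [528.6, -186.6, 149.5]
tool_rot: [-0.001, 0.771, 0.637, -0.001]
contact_force: [0.8, 1.1, 0.8]
grip_width: 34.1
```

```bash
python3 go.py -260 0 10 B-pi/2
cat > look.py <<'E'
import sys
from sil import *
from go import wb,BAY
tag=sys.argv[1]; t0=[float(v) for v in sys.argv[2:5]]
s=snap("top",tag); s2=snap("scene",tag)
for q,n in ((s,"top"),(s2,"scene")):
    c=proj(q,[t0[0],t0[1],12])[0].astype(int); b=(c[0]-35,c[1]-30,70,60)
    x,f=tinfit(q,b,t0); print(n,"tin world",x.round(2),"bay",wb(x).round(2),"dyaw",(x[2]-BAY[2]).round(4),"cost",round(f,1))
    if n=="top": crop(q,120,145,240,160,3.3,"ct"+tag,lines(q,BAY,x))
    else: crop(q,190,120,240,200,3,"cs"+tag,lines(q,BAY,x))
E
python3 look.py 2 547 -96 1.384
```

```text
t 8.07 bay [-260.6    1. ] z 149.5 tool-y ang -0.1888 F [0.8 1.1 0.8] grip 34.1
shift in present tool axes cm [ 0.059  0.146 13.946] ; in desired axes [ 0.061  0.095 13.947] rotvec tool [-0.0037 -0.0001 -0.002 ]
top tin world [546.32 -94.8    1.39] bay [-167.11    0.56] dyaw 0.0018 cost 4.7
scene tin world [547.58 -94.16   1.38] bay [-166.25   -0.56] dyaw -0.0067 cost 23.2
```

View pics/ct2.png

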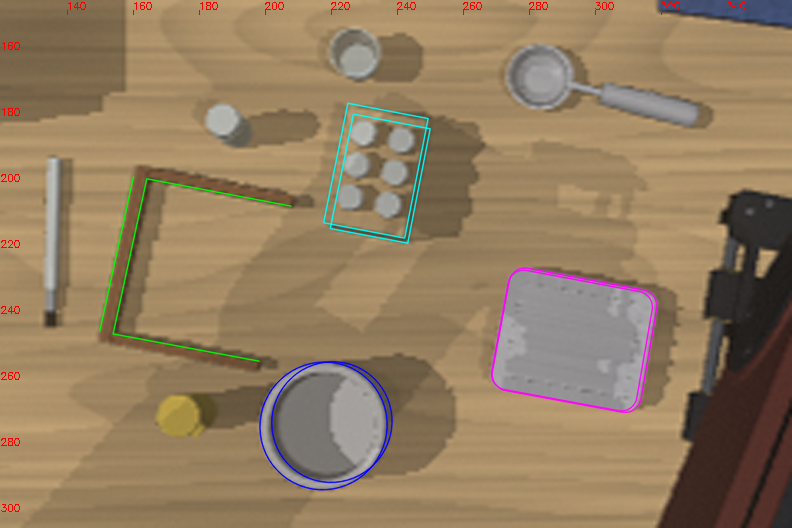

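View pics/cs2.png

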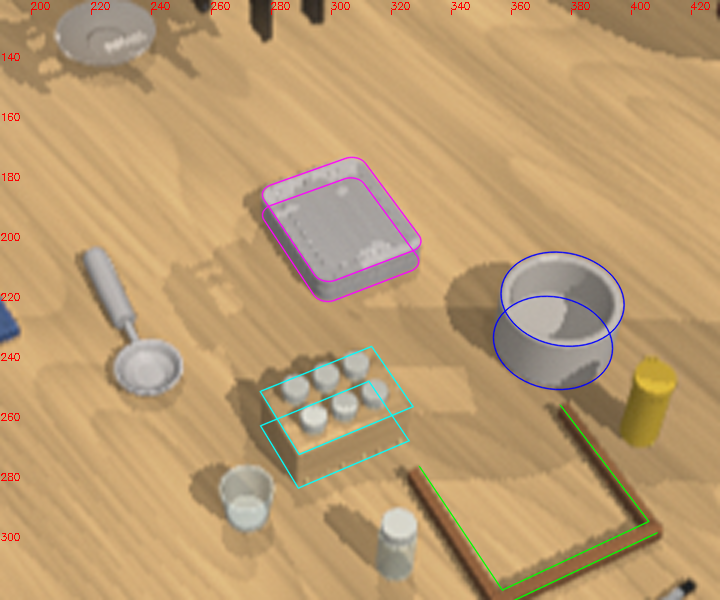

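Call:
{"fn": "carry_out", "kwargs": {"commands": [0,0.1,4,0,0,-0.002,0,0,4,0,0,0,0,0,3.5,0,0,0,0,0,2.4,0,0,0,0,0,0,0,0,0]}}

```text
t: 8.8
tool_pos: [532.3, -183.3, 9.3]
tool_rot: [-0.002, 0.769, 0.639, -0.001]
contact_force: [-0.1, -0.2, -0.5]
grip_width: 34.4
```

Call:
{"fn": "carry_out", "kwargs": {"commands": [0.8,0,0,0,0,0,0.8,0,0,0,0,0,0.4,0,0,0,0,0,0.2,0,0,0,0,0]}}

```text
t: 9.3
tool_pos: [537.7, -163.3, 12.2]
tool_rot: [0.0, 0.77, 0.639, 0.0]
contact_force: [0.6, -0.6, 0.0]
grip_width: 33.9
```

```bash
python3 go.py -234 0 10 B-pi/2
```

```text
t 9.3 bay [-236.    -3.7] z 12.2 tool-y ang -0.1854 F [ 0.6 -0.6  0. ] grip 33.9
shift in present tool axes cm [ 0.198 -0.368  0.217] ; in desired axes [ 0.197 -0.368  0.217] rotvec tool [0.001  0.0003 0.0014]
```

Call:
{"fn": "carry_out", "kwargs": {"commands": [0,0,0,0,0,0,0,0,0,0,0,0]}}

```text
t: 9.55
tool_pos: [537.3, -163.8, 11.6]
tool_rot: [0.0, 0.77, 0.638, -0.0]
contact_force: [-0.9, 1.0, 0.6]
grip_width: 33.7
```

```bash
python3 go.py -234 0 10 B-pi/2
```

```text
t 9.55 bay [-236.6   -3.3] z 11.6 tool-y ang -0.1862 F [-0.9  1.   0.6] grip 33.7
shift in present tool axes cm [ 0.258 -0.335  0.163] ; in desired axes [ 0.257 -0.335  0.163] rotvec tool [0.0001 0.0001 0.0006]
```

Call:
{"fn": "carry_out", "kwargs": {"commands": [0,-0.15,0,0,0,0,0,-0.15,0.1,0,0,0,0,0,0,0,0,0]}}

```text
t: 9.93
tool_pos: [534.0, -163.0, 10.3]
tool_rot: [-0.0, 0.77, 0.638, -0.0]
contact_force: [-0.4, -0.0, -0.5]
grip_width: 34.1
```

Call:
{"fn": "carry_out", "kwargs": {"commands": [0.2,0,0,0,0,0,0.2,0,0,0,0,0]}}

```text
t: 10.18
tool_pos: [535.1, -159.2, 10.6]
tool_rot: [0.0, 0.77, 0.638, -0.0]
contact_force: [-0.1, -1.4, -1.3]
grip_width: 33.7
```

Call:
{"fn": "carry_out", "kwargs": {"commands": [0.2,0,0,0,0,0,0.2,0,0,0,0,0]}}

```text
t: 10.42
tool_pos: [535.8, -155.2, 10.6]
tool_rot: [0.0, 0.77, 0.638, -0.0]
contact_force: [0.1, -0.9, -0.6]
grip_width: 34.1
```

```bash
python3 go.py -234 0 10 B-pi/2
```

```text
t 10.43 bay [-228.4   -0.4] z 10.6 tool-y ang -0.1859 F [ 0.1 -0.9 -0.6] grip 34.1
shift in present tool axes cm [-0.557 -0.036  0.056] ; in desired axes [-0.557 -0.035  0.055] rotvec tool [0.0001 0.0003 0.0009]
```

Call:
{"fn": "carry_out", "kwargs": {"commands": [0.5,0,0,0,0,0,0.5,0,0,0,0,0,0.5,0,0,0,0,0,0.5,0,0,0,0,0,0.5,0,0,0,0,0]}}

```text
t: 11.05
tool_pos: [540.5, -130.2, 10.5]
tool_rot: [0.0, 0.77, 0.638, -0.0]
contact_force: [-0.0, -2.7, -0.4]
grip_width: 34.0
```

Call:
{"fn": "carry_out", "kwargs": {"commands": [0.5,0,0,0,0,0,0.5,0,0,0,0,0,0.5,0,0,0,0,0,0.3,0,0,0,0,0,0.1,0,0,0,0,0]}}

```text
t: 11.68
tool_pos: [544.0, -111.7, 10.6]
tool_rot: [0.0, 0.77, 0.638, -0.0]
contact_force: [0.7, -2.1, 0.0]
grip_width: 33.9
```

```bash
python3 go.py -180 0 10 B-pi/2;  python3 look.py 3 556 -48 1.384
```

```text
t 11.68 bay [-184.2   -0.3] z 10.6 tool-y ang -0.1857 F [ 0.7 -2.1  0. ] grip 33.9
shift in present tool axes cm [ 0.418 -0.029  0.056] ; in desired axes [ 0.418 -0.03   0.056] rotvec tool [0.     0.0001 0.001 ]
top tin world [555.82 -44.48   1.4 ] bay [-115.9     0.57] dyaw 0.0165 cost 604.7
scene tin world [556.18 -46.63   1.38] bay [-117.95   -0.18] dyaw -0.0051 cost 164.4
```

View pics/ct3.png

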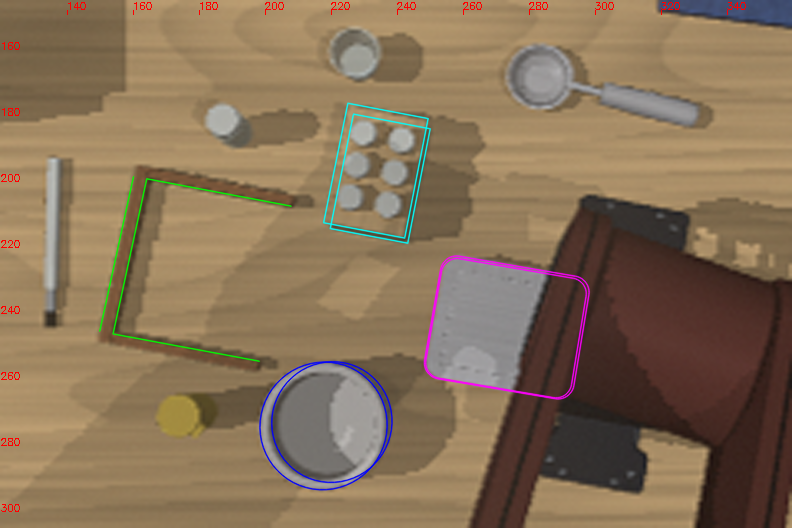

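View pics/cs3.png

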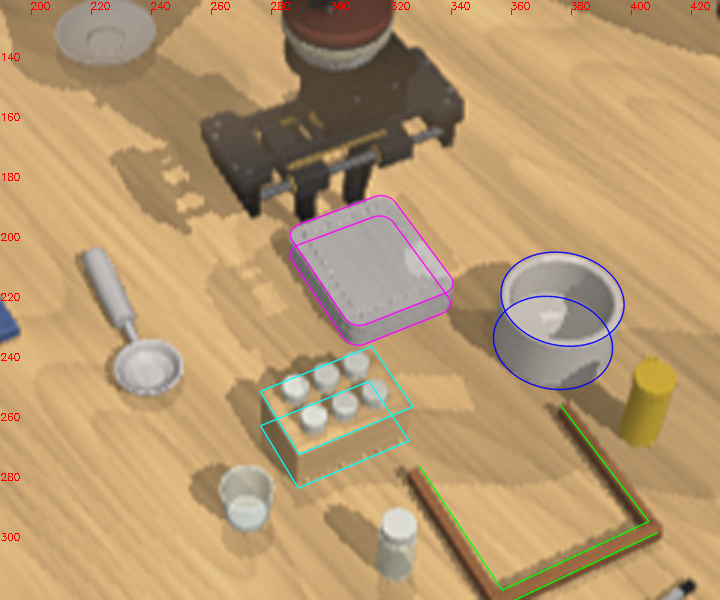

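Call:
{"fn": "carry_out", "kwargs": {"commands": [0.5,0,0,0,0,0,0.5,0,0,0,0,0,0.5,0,0,0,0,0,0.5,0,0,0,0,0,0.5,0,0,0,0,0]}}

```text
t: 12.4
tool_pos: [548.6, -87.0, 10.5]
tool_rot: [0.0, 0.77, 0.638, -0.0]
contact_force: [-0.1, -2.1, 0.6]
grip_width: 34.3
```

Call:
{"fn": "carry_out", "kwargs": {"commands": [0.5,0,0,0,0,0,0.5,0,0,0,0,0,0.5,0,0,0,0,0,0.5,0,0,0,0,0,0.5,0,0,0,0,0]}}

```text
t: 13.02
tool_pos: [553.2, -62.4, 10.5]
tool_rot: [0.0, 0.77, 0.638, 0.0]
contact_force: [0.4, -2.9, 0.3]
grip_width: 33.4
```

```bash
python3 go.py 48 0 10 B-pi/2;  python3 look.py 4 565 2 1.384
```

```text
t 13.03 bay [-134.    -0.2] z 10.5 tool-y ang -0.186 F [ 0.4 -2.9  0.3] grip 33.4
shift in present tool axes cm [ 1.8204e+01 -8.0000e-03  5.4000e-02] ; in desired axes [18.204 -0.022  0.054] rotvec tool [0.     0.     0.0008]
top tin world [565.04   5.62   1.38] bay [-64.96   0.81] dyaw 0.0003 cost 1209.3
scene tin world [566.19   3.44   1.36] bay [-66.89  -0.72] dyaw -0.0211 cost 499.8
```

View pics/cs4.png

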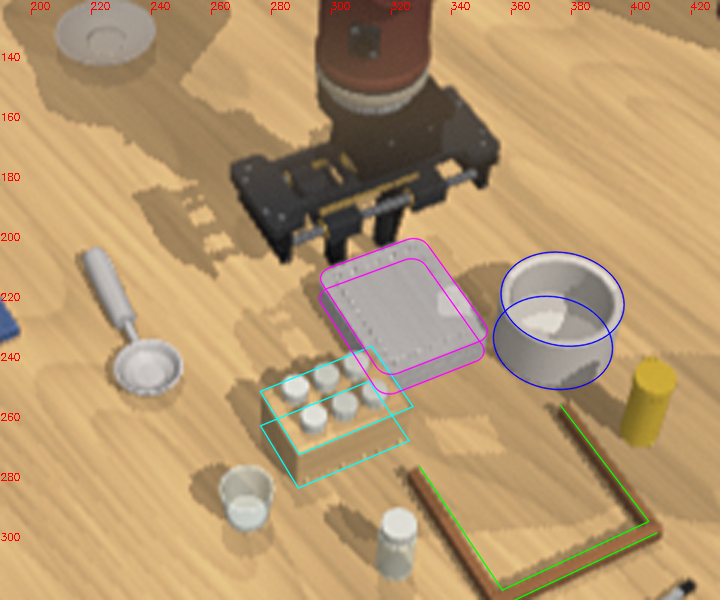

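View pics/ct4.png

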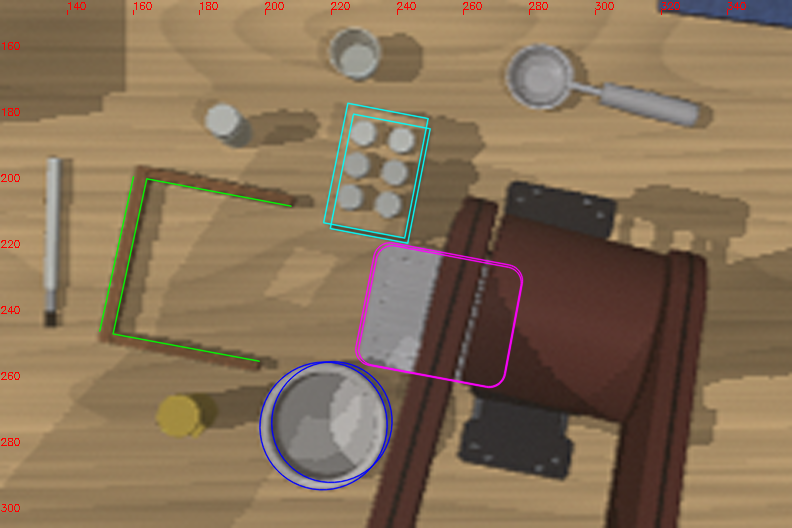

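Call:
{"fn": "carry_out", "kwargs": {"commands": [0.5,0,0,0,0,0,0.5,0,0,0,0,0,0.5,0,0,0,0,0,0.5,0,0,0,0,0]}}

```text
t: 13.62
tool_pos: [556.9, -42.8, 10.5]
tool_rot: [-0.0, 0.77, 0.638, -0.0]
contact_force: [-1.3, -1.7, -0.3]
grip_width: 33.7
```

Call:
{"fn": "carry_out", "kwargs": {"commands": [0.5,0,0,0,0,0,0.5,0,0,0,0,0,0.5,0,0,0,0,0,0.5,0,0,0,0,0]}}

```text
t: 14.12
tool_pos: [560.6, -23.1, 10.5]
tool_rot: [-0.0, 0.77, 0.638, -0.0]
contact_force: [-0.5, -2.2, -0.3]
grip_width: 33.9
```

Call:
{"fn": "carry_out", "kwargs": {"commands": [0.5,0,0,0,0,0,0.5,0,0,0,0,0,0.5,0,0,0,0,0,0.5,0,0,0,0,0]}}

```text
t: 14.62
tool_pos: [564.3, -3.5, 10.5]
tool_rot: [-0.0, 0.77, 0.638, -0.0]
contact_force: [-0.5, -1.7, -0.4]
grip_width: 34.1
```

Call:
{"fn": "carry_out", "kwargs": {"commands": [0.5,0,0,0,0,0,0.5,0,0,0,0,0,0.5,0,0,0,0,0,0.5,0,0,0,0,0]}}

```text
t: 15.12
tool_pos: [568.0, 16.2, 10.5]
tool_rot: [-0.0, 0.77, 0.638, -0.0]
contact_force: [0.0, -1.7, -0.9]
grip_width: 33.8
```

```bash
python3 go.py 48 0 10 B-pi/2;  python3 look.py 5 580 80 1.384
```

```text
t 15.12 bay [-54.   -0.1] z 10.5 tool-y ang -0.186 F [ 0.  -1.7 -0.9] grip 33.8
shift in present tool axes cm [ 1.0202e+01 -3.0000e-03  5.0000e-02] ; in desired axes [10.202 -0.012  0.05 ] rotvec tool [-0.0001 -0.      0.0008]
top tin world [707.59   6.14   3.03] bay [ -37.98 -139.16] dyaw 1.6482 cost 167.0
scene tin world [573.65  82.38   1.21] bay [12.06  6.61] dyaw -0.1741 cost 903.3
```

View pics/cs5.png

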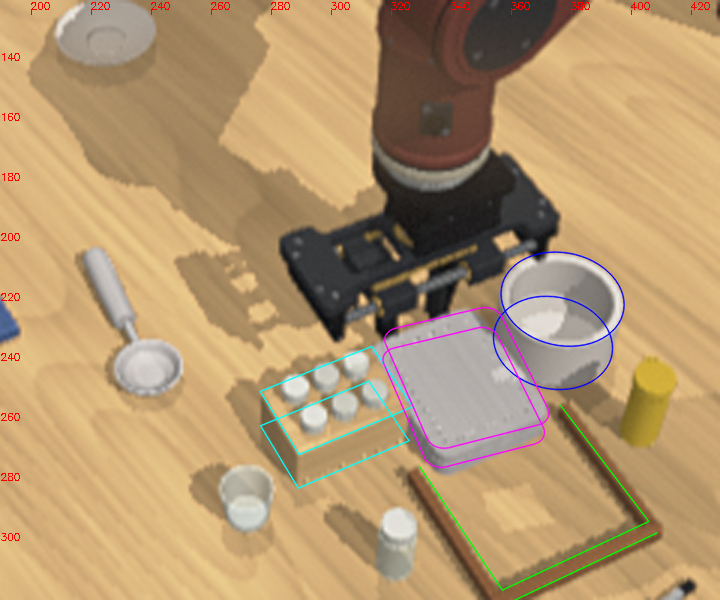

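View pics/ct5.png

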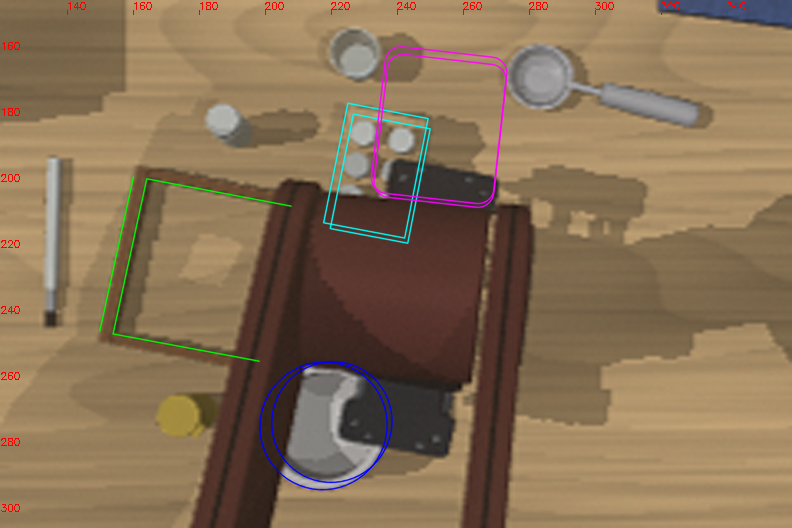

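Call:
{"fn": "carry_out", "kwargs": {"commands": [0.5,0,0,0,0,0,0.5,0,0,0,0,0,0.5,0,0,0,0,0,0.5,0,0,0,0,0,0.5,0,0,0,0,0]}}

```text
t: 15.85
tool_pos: [572.7, 40.7, 10.6]
tool_rot: [0.0, 0.77, 0.638, -0.0]
contact_force: [-0.5, -1.6, 0.3]
grip_width: 33.9
```

Call:
{"fn": "carry_out", "kwargs": {"commands": [0.5,0,0,0,0,0,0.5,0,0,0,0,0,0.5,0,0,0,0,0,0.5,0,0,0,0,0,0.5,0,0,0,0,0]}}

```text
t: 16.48
tool_pos: [577.3, 65.3, 10.6]
tool_rot: [0.0, 0.77, 0.638, 0.0]
contact_force: [-0.1, -3.0, 0.1]
grip_width: 34.1
```

Call:
{"fn": "carry_out", "kwargs": {"commands": [0.5,0,0,0,0,0,0.5,0,0,0,0,0,0.5,0,0,0,0,0,0.5,0,0,0,0,0,0.5,0,0,0,0,0]}}

```text
t: 17.1
tool_pos: [581.9, 89.8, 10.6]
tool_rot: [0.0, 0.77, 0.638, -0.0]
contact_force: [0.3, -2.4, 1.5]
grip_width: 34.0
```

Call:
{"fn": "carry_out", "kwargs": {"commands": [0.5,0,0,0,0,0,0.3,0,0,0,0,0,0.3,0,0,0,0,0,0.3,0,0,0,0,0]}}

```text
t: 17.6
tool_pos: [584.5, 103.4, 10.6]
tool_rot: [0.0, 0.77, 0.638, 0.0]
contact_force: [-0.5, -2.7, 1.6]
grip_width: 34.2
```

```bash
python3 go.py 48 0 10 B-pi/2;  python3 look.py 6 597 170 1.384
```

```text
t 17.6 bay [34.7 -0.2] z 10.6 tool-y ang -0.1861 F [-0.5 -2.7  1.6] grip 34.2
shift in present tool axes cm [ 1.325 -0.015  0.06 ] ; in desired axes [ 1.325 -0.016  0.06 ] rotvec tool [0.0001 0.0001 0.0007]
top tin world [639.22 -18.89   1.99] bay [-75.27 -76.63] dyaw 0.6044 cost 63.7
scene tin world [596.49 169.34   1.38] bay [101.75   0.31] dyaw -0.0005 cost 190.2
```

View pics/cs6.png

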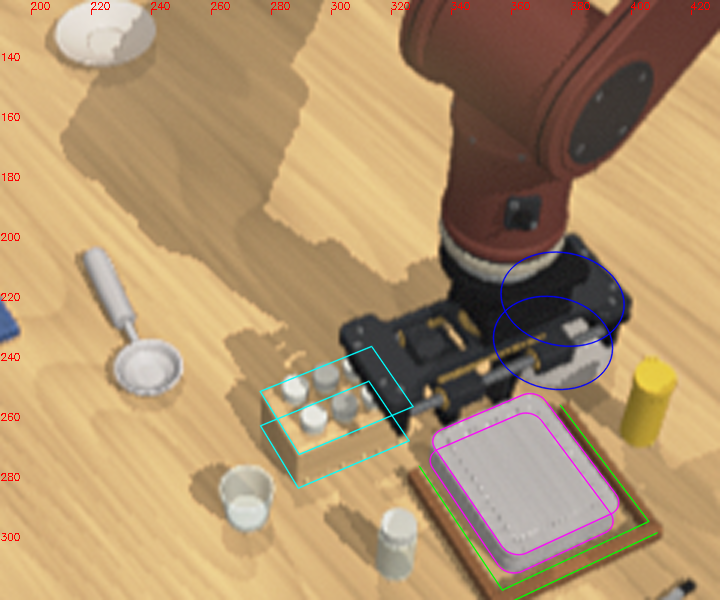

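Call:
{"fn": "carry_out", "kwargs": {"commands": [0.3,0,0,0,0,0,0.3,0,0,0,0,0,0.2,0,0,0,0,0,0.1,0,0,0,0,0]}}

```text
t: 18.2
tool_pos: [586.1, 112.2, 10.5]
tool_rot: [0.0, 0.77, 0.638, -0.0]
contact_force: [-0.5, -3.4, 2.1]
grip_width: 34.1
```

Call:
{"fn": "carry_out", "kwargs": {"commands": [0.1,0,0,0,0,0]}}

```text
t: 18.32
tool_pos: [586.3, 113.1, 10.5]
tool_rot: [0.0, 0.77, 0.638, -0.0]
contact_force: [-1.4, -3.7, 1.4]
grip_width: 34.4
```

Call:
{"fn": "carry_out", "kwargs": {"commands": [0.1,0,0,0,0,0]}}

```text
t: 18.45
tool_pos: [586.5, 114.1, 10.6]
tool_rot: [0.0, 0.77, 0.638, -0.0]
contact_force: [-0.8, -2.6, 1.5]
grip_width: 33.9
```

Call:
{"fn": "carry_out", "kwargs": {"commands": [0.1,0,0,0,0,0]}}

```text
t: 18.58
tool_pos: [586.7, 115.1, 10.5]
tool_rot: [0.0, 0.77, 0.638, -0.0]
contact_force: [-1.0, -3.2, 1.2]
grip_width: 34.0
```

Call:
{"fn": "carry_out", "kwargs": {"commands": [0.1,0,0,0,0,0]}}

```text
t: 18.7
tool_pos: [586.7, 115.5, 10.5]
tool_rot: [0.0, 0.77, 0.638, -0.001]
contact_force: [-1.7, -8.4, 3.0]
grip_width: 34.2
```

Call:
{"fn": "carry_out", "kwargs": {"commands": [0.1,0,0,0,0,0]}}

```text
t: 18.82
tool_pos: [586.7, 115.6, 10.6]
tool_rot: [0.001, 0.77, 0.639, -0.001]
contact_force: [-3.0, -11.9, 3.1]
grip_width: 33.7
```

Call:
{"fn": "carry_out", "kwargs": {"commands": [0.1,0,0,0,0,0]}}

```text
t: 18.95
tool_pos: [586.7, 115.7, 10.6]
tool_rot: [0.001, 0.77, 0.639, -0.002]
contact_force: [-3.5, -15.1, 4.9]
grip_width: 34.2
```

Call:
{"fn": "carry_out", "kwargs": {"commands": [-0.2,0,0,0,0,0,-0.3,0,0,0,0,0,-0.5,0,0,0,0,0,-1,0,0,0,0,0,0,0,0,0,0,0]}}

```text
t: 19.58
tool_pos: [583.3, 97.7, 10.4]
tool_rot: [-0.0, 0.77, 0.638, -0.0]
contact_force: [0.2, 0.3, -0.0]
grip_width: 34.0
```

Call:
{"fn": "carry_out", "kwargs": {"commands": [-0.5,0,0,0,0,0,0,0,-3,0,0,0,0,0,-5,0,0,0,0,0,-5,0,0,0,0,0,-5,0,0,0]}}

```text
t: 20.2
tool_pos: [582.3, 93.4, 192.2]
tool_rot: [0.0, 0.77, 0.638, 0.0]
contact_force: [0.3, -0.6, -0.1]
grip_width: 34.1
```

Call:
{"fn": "carry_out", "kwargs": {"commands": [-5,0,0,0,0,0,-5,0,0,0,0,0,-5,0,0,0,0,0,-5,0,0,0,0,0,-5,0,0,0,0,0]}}

```text
t: 20.82
tool_pos: [535.9, -153.8, 190.7]
tool_rot: [0.0, 0.77, 0.638, 0.0]
contact_force: [0.0, 0.3, 1.1]
grip_width: 33.8
```

```bash
python3 go.py 48 0 10 B-pi/2;  python3 look.py 7 599 181 1.384
```

```text
t 20.82 bay [-2.27e+02 -1.00e-01] z 190.7 tool-y ang -0.1858 F [0.  0.3 1.1] grip 33.8
shift in present tool axes cm [2.7500e+01 4.0000e-03 1.8072e+01] ; in desired axes [ 2.7500e+01 -1.2000e-02  1.8072e+01] rotvec tool [0.0006 0.     0.001 ]
top tin world [597.92 181.24   1.39] bay [113.71   1.12] dyaw 0.0039 cost 9.8
scene tin world [598.46 180.36   1.39] bay [112.95   0.43] dyaw 0.0048 cost 73.6
```

View pics/cs7.png

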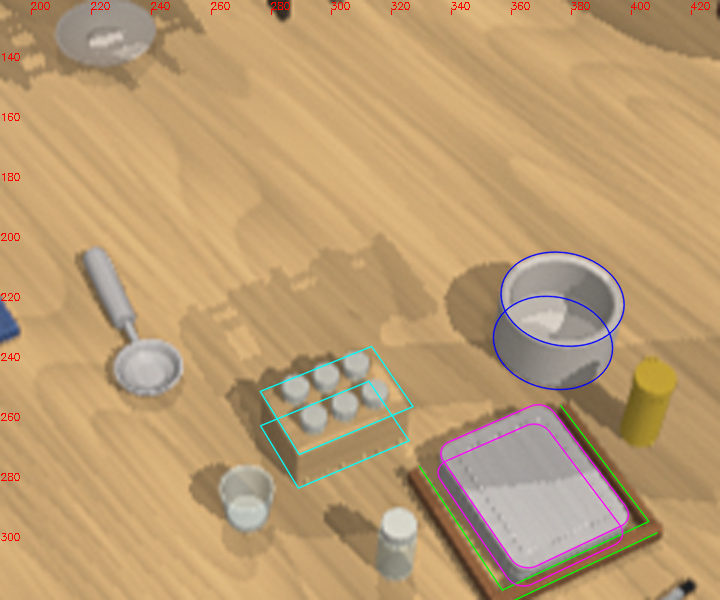

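View pics/ct7.png

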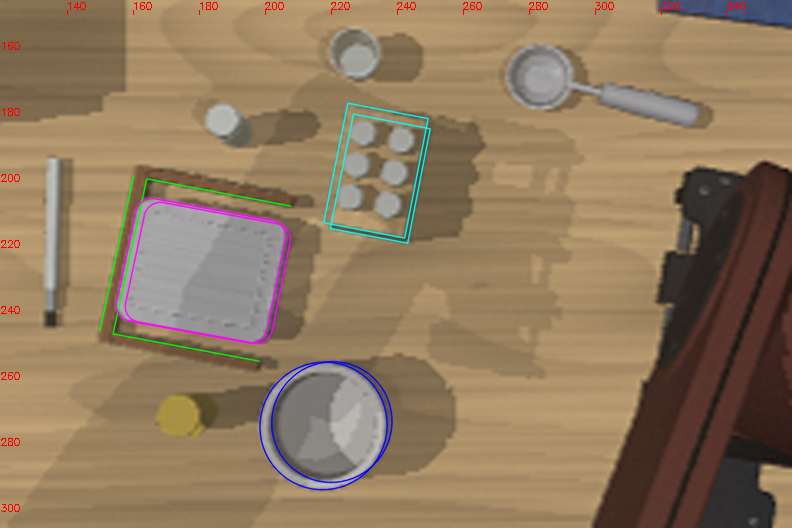

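Call:
{"fn": "carry_out", "kwargs": {"commands": [0,0,0,0,0,0,0,0,0,0,0,0]}}

```text
t: 21.18
tool_pos: [536.5, -151.2, 190.5]
tool_rot: [-0.0, 0.769, 0.639, 0.0]
contact_force: [-0.2, -0.8, 0.1]
grip_width: 34.1
```

Run:
```python
from cell import bot
print(bot.close_job())
```

```text
the job is handed in; nothing more can be done
None
```

The tin is in the bay with its leading short end against the back ledge, and I handed the job in at about 21 s.

**What I did:** I first nudged the tin sideways with two fingertips along its long side, which put it on the passage's centre line and straight. Then I pushed it from behind with both fingertips, through the gap, until the push force rose from about 3 N to 15 N at the back ledge. After that I backed off, rose and pulled the hand well away.

**Last checks:**

| Check | Top camera | Scene camera | Expected |
|---|---|---|---|
| Tin centre along the bay (x) | 113.7 mm | 113.0 mm | 114 mm |
| Tin off the centre line (y) | 1.1 mm | 0.4 mm | 0 mm |
| Tin askew | 0.004 rad | 0.005 rad | 0 rad |

- **Forces:** the sideways force stayed within about 1.5 N through the gap, with no sign of a jam. The contact force was about zero at the end.
- **Small loose things:** by eye, the spoon, cup, vial, tube and dish look unmoved in the before and after pictures. The picker looks unmoved from above.

**Disagreements:**
- The two cameras differed by about 1–2 mm, which is within their calibration.
- Some of the mid-push tin fits, mainly while the arm or rack hid part of the tin, were wrong, so I relied on the pictures and forces there.
- At one point the measured tool position was about 3 mm off from where I had sent it, and I corrected that before pushing.

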